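# Cock and trip the spring hammer of a leather stamp

## Robot

A 6-joint arm with a two-finger parallel gripper is mounted at the origin on the work surface; the furniture and walls round the work are solid. World frame = base frame: x ahead of the robot, y to its left, z up, the work surface at z = 0. Lengths are in m, angles in degrees, forces in N, time in s.
With the tool pointing down it reaches from about 0.375 to 0.9 m from the base axis. Payload 3.1 kg.
Tool frame: the origin (TCP) lies at the very end of the fingers, on their centre line; the grasp point (between the pads) lies 19 mm behind it; z points along the fingers, y is the line along which they close (so a half turn about z gives the same grasp; the last joint's range is limited). The gripper opens to 87 mm and grips with 3 to 60 N. Pads are 19 mm wide; open, the fingers measure 117 mm over their backs; the gripper's body (75 mm by 190 mm) begins 51 mm behind the grasp point.
Start: joints at [-77.722, 30.224, 82.088, -0, 67.689, -10.227], TCP at [0.239, -0.577, 0.223] pointing down, gripper open.
Joint ranges: [-176.69, 176.69], [-43.24, 126.21], [12.49, 139.97], [-82, 262], [0, 151.66], [-163.58, 163.58]. Speed limits (degrees/s): [159.86, 159.86, 180, 180, 180, 180].

## Interface

Orientations are given as a 3x3 rotation matrix whose columns are the frame's x, y, z axes.
In Python, from rig import bot gives the robot as it stands.
- The arm moves only by the tool move_arm, never from a script. Its argument "increments" is a list of rows, each an object with "xyz": the shift along the tool's x, y, z in mm, a list of three; "roll": the turn about the tool's z in rad; "grip": the opening in per cent of the stroke, from 0 (shut) to 100 (fully open). A call has 1 to 5 rows; each row shifts and turns the commanded pose from where the row before left it, along the tool's axes as they then stand; what a row does not reach is not made up. A row lasts 1/12 s, in which the tool goes at most 41.7 mm and 7.16 degrees, less where a joint would pass 70% of its speed; a pose out of reach is approached as far as the arm can. A call is refused whole if a number of a shift passes 41.7 or a number of a turn 0.125, either way. A call with a gripper value outside its range is refused whole. The fingers move at their own pace and stop on an object; the grip force is fixed at half the most. Time passes only in rows, so rows that do not move let the fingers close. It gives the time, the measured TCP pose, the force, the opening and the grip force at its end, in the units of the state.
- bot.read_state(): the state, without advancing time (a new reading comes with each control period).
- bot.capture(name): name is "scene" or "top" or "wrist"; returns (picture, depth): 400x640x3 uint8, red, green, blue; 400x640 float32, m along the optical axis (not along the pixel's ray), 0 where there is no reading.
- bot.camera_model(name): a dict with "intrinsics" (3x3 intrinsics, pixels), "rvec" (rotation vector, rad) and "tvec" (3), from world to camera coordinates, as OpenCV has them; the wrist camera has in their place "tool_from_camera" (4x4, takes a point from camera to tool coordinates, whose origin is the TCP and whose axes are the flange's). Camera axes: x right, y down, z forward; pixel columns grow to the right and rows downward; lengths in m; the calibration is good to about 2 mm. A picture is of the moment at which its call begins: read the wrist's pose just before it. camera_model takes no time and is no camera call.
- bot.hand_in(): hands the job in; it is judged then, once.
Trained networks look in the newest picture that a camera, given by its name, has taken for a name from the list of things; names that differ only in an ending like _2 or _b are one class to them, and where a whole thing is asked for, a point or a joint stands for the part that bears it (a point fixed in the world has none). Each returns a list of dicts, best first, with "conf" (0 to 1); they miss things now and then, are a little off and sometimes report something else, mostly with a low value. They report only what shows in the picture. A call takes as long as a camera call.
- bot.spot_in(label, camera): "at" ([x, y, z] in m, in the coordinates of the camera as it stood for that picture, good to about 4 mm: the middle of the surface that is visible of it).
- bot.trace(label, camera): "mask" (400x640 bool, what is visible of it).
The state is a dict: "time_s": time; "joint_positions": joint angles; "qvel": joint speeds; "tau": joint torques, N m; "position": TCP position; "tcp_rot": TCP orientation; "force": force on the tool from outside, world axes, zero at the start; "moment": the same for the moment, N m; "opening": opening from 0.0 (shut) to 1.0 (fully open); "grasp_force": force on a finger pad.
Only numpy, scipy, OpenCV 4.12 (cv2) and the standard library are available. Lean on these libraries where they do the work, as an engineer would, in place of code of your own. Each camera call takes 0.05 s, during which the arm holds its last target. There are 200 camera calls.

## Task

Strike the stamping punch of the spring hammer: swing the hammer beam up until the catch holds it by itself, without straining it against the buffer beyond that, and let go of it. Then press the trigger pad so that the freed hammer swings down and drives the punch fully home into the leather. Leave the other things on the bench where they are.

Things in the scene. Friction and masses are not known exactly. Their poses are not given: they have to be found in the camera images.
- stamper: Wooden base plate 265 x 110 x 16 mm of the spring hammer, screwed down, lying across in front of the robot, handle end to the right. Origin: on the bench top, straight below the hammer's hinge. Its +z is up, its -x points along the base to the handle end (plate from x -175 to +90 mm), its +y to the side towards the robot, where the handle sticks out. Steel cheeks and the catch bracket on it reach up to 126 mm.
- hammer_hinge (a point): The hammer's hinge axis, 90 mm above the bench and above the stamper's origin; the axis runs along the stamper's y. The beam rises from lying level towards stamper -x (0 rad) to upright (1.57 rad).
- hammer_beam: Wooden beam 14 mm wide, 18 mm high, with a round steel striking head 28 mm wide at 95 mm from the hinge and a cross handle at 140 mm. Origin on the hinge axis; the beam runs along its own -x. A spring always drives it down: 5 to 8 N must be put on the handle, square to the beam, to lift it at the start, 9 to 13 N where it catches.
- handle (a point): Middle of the free part of the handle: a steel rod of 12 mm diameter parallel to the hinge axis (stamper's y), sticking out of the beam's side towards the robot for 65 mm, with a 20 mm ball at its end. This point is 140 mm from the hinge axis and 42 mm from the beam's mid-plane, free on all sides. A rod pinched across by two fingers turns between them as the beam swings.
- hammer (a joint): Angle of the beam (rad), growing as it is raised. 0.08 lying on the undriven punch, 0 on the driven one. It catches somewhere between 0.65 and 1.3, depending on how the dark toothed disc has been clamped on the hub; the setting is not told, it must be felt. Short of the catch the beam springs back when let go; past it, it stays up with no load on the handle.
- buffer (a joint): How far the rubber buffer under the hub is squeezed (m), 0 untouched. The disc's lug meets it about 0.08 rad above the angle at which the caught beam comes to rest; from there the force at the handle rises steeply, by some 2.5 N per 0.01 rad. Up to 0.001 is leaning on it lightly (7 N more at the handle), more than 0.002 is straining it (14 N more).
- trigger: Steel catch lever 147 mm long, 10 mm wide, pivoted at its origin 115 mm above the bench, 50 mm from the hinge towards the stamper's +x and 18 mm towards its +y. The hook over the disc is at its -x end, the thumb pad at its +x end. A light spring holds the hook down.
- trigger_pad (a point): Middle of the top of the thumb pad, a ribbed plate 30 x 34 mm, 135 mm above the bench, at the end away from the handle (72 mm beyond the pivot). Pressed straight down it goes at most 14 mm; with the hammer cocked it lets go after 3 to 7 mm at some 5 to 15 N. It springs back when left.
- punch (a joint): How far the stamping punch has been driven down (m): 0 raised, 0.008 home. It slides stiffly (14 N) and stays where it is; the hammer resting on it does not move it, only a blow does.
- punch_top (a point): Top of the short steel punch (10 mm rod) in its guide, under the striking head; 73 mm above the bench when raised, 65 mm when home.
- wax_tin: Bystander: round tin 37 mm wide, 26 mm high, beside the stamper's trigger end; origin under its middle.
- burnisher: Bystander: turned wooden burnisher 68 mm long, 28 mm thick, lying in front of the stamper; origin under its middle.
- creaser: Bystander: wood handled tool with two prongs, 159 mm long, 26 mm thick, lying in front of the stamper; origin under its middle.
- glue_bottle: Bystander: squeeze bottle 90 mm high standing on its cap, to the right; origin under its middle.
- scratch_awl: Bystander: awl 150 mm long, 14 mm thick, lying front right; origin under its middle.
- black_pliers: Bystander: pliers with black handles, 197 mm long, lying to the left; origin under its middle.

How it is judged (in metres and radians):
On the way, in this order (a step that is already met when the one before it is completed fails the run):
1. the hammer beam stands raised (above 0.6 rad), held by the catch alone: nothing of the robot on it, at rest, the punch not yet driven (under 2 mm) (value of joint hammer above 0.6 rad and contact force between each of the fingers, the arm and hammer_beam below 0.05 N and value of joint punch below 0.002 m and velocity of joint hammer between -0.05 and 0.05 rad/s), for 0.3 s.
2. the trigger is pressed while the hammer is still up and the punch not driven (value of joint hammer above 0.6 rad and value of joint punch below 0.002 m and contact force between the fingers and trigger above 1 N).
3. the hammer flies down freely (faster than 3 rad/s, not touched), the punch still raised (velocity of joint hammer below -3 rad/s and contact force between the fingers and hammer_beam below 0.05 N and value of joint punch below 0.002 m).
4. the blow has driven the punch home (beyond 6 mm) (value of joint punch above 0.006 m), for 0.1 s.
At the end, for the whole second after the job is handed in: The punch is driven home (more than 6 of its 8 mm), the hammer lies at rest on it (below 0.06 rad), and the robot is clear (value of joint punch above 0.006 m and value of joint hammer below 0.06 rad and velocity of joint hammer between -0.05 and 0.05 rad/s); the robot touches nothing.
It fails at once if the buffer is strained (squeezed by more than 2 mm) (value of joint buffer above 0.002 m).
It fails at once if one of the bystanders is pushed away (by more than 30 mm) (distance of any of wax_tin, burnisher, creaser, glue_bottle, scratch_awl, black_pliers from where it was at the start of the episode above 0.03 m).
It also fails if it takes over 72 s, if anything falls off the work surface, if the arm or the gripper's body presses on something with over 40 N, if the wrist force passes 120 N, or if a joint passes its speed limit or range.

## Working session

There is one attempt and no reset: what is moved stays moved. The work goes in short steps, Python scripts to look and compute and a tool call to move; the robot and the scene stay as the last step left them, time stands still between calls to the robot, and variables do not carry over. Pictures are saved under pics/ and viewed, at most 10 in all, crops included, and the job is handed in when it is done.

Besides the shell and the picture viewer there is one more tool, called in YAML: its name, and indented under it one key for each argument. move_arm: Moves the arm, as the interface text tells. Its arguments: {"type":"object","properties":{"increments":{"type":"array"}},"required":["increments"]}

```bash
mkdir -p pics; cat > h.py <<'E'
from rig import bot
import numpy as np, cv2
def w2c(name):
    m=bot.camera_model(name)
    T=np.eye(4)
    if 'rvec' in m:
        T[:3,:3]=cv2.Rodrigues(np.array(m['rvec'],float))[0]; T[:3,3]=np.ravel(m['tvec']); return np.linalg.inv(T)
    s=bot.read_state(); T[:3,:3]=s['tcp_rot']; T[:3,3]=s['position']
    return T@np.array(m['tool_from_camera'])
def spot(l,c,T):
    return [(np.round((T@np.r_[d['at'],1])[:3],4).tolist(),round(d['conf'],2)) for d in bot.spot_in(l,c)[:2]]
E
python3 - <<'E'
from h import *
s=bot.read_state(); print({k:np.round(v,3).tolist() for k,v in s.items()})
for c in ['scene','top']:
    T=w2c(c); im,d=bot.capture(c); cv2.imwrite(f'pics/{c}.png',im[:,:,::-1]); np.savez(f'{c}.npz',im=im,d=d,T=T)
    print(c,T.round(3).tolist())
    for l in ['stamper','hammer_beam','handle','trigger_pad','trigger','punch_top','burnisher','creaser','wax_tin','glue_bottle','scratch_awl','black_pliers']: print(l,spot(l,c,T))
E
```

```text
{'time_s': 0.0, 'joint_positions': [-77.72, 30.279, 82.157, -0.002, 67.69, -10.229], 'qvel': [0.078, 0.034, -0.075, -0.129, 0.04, 0.046], 'tau': [-0.001, -44.005, -17.659, 0.063, 0.058, -0.0], 'position': [0.239, -0.577, 0.222], 'tcp_rot': [[0.924, 0.383, -0.001], [0.383, -0.924, 0.002], [0.0, -0.002, -1.0]], 'force': [-0.155, 0.411, -0.763], 'moment': [-0.034, -0.006, -0.034], 'grasp_force': 0.0, 'opening': 0.998}
scene [[-0.676, -0.304, 0.672, -0.299], [-0.737, 0.283, -0.614, 0.585], [-0.003, -0.91, -0.415, 0.547], [0.0, 0.0, 0.0, 1.0]]
stamper [([0.5023, -0.0406, 0.0337], 0.94)]
hammer_beam [([0.5118, -0.0584, 0.0957], 0.78)]
handle [([0.5101, -0.0571, 0.0942], 0.61), ([0.504, -0.043, 0.032], 0.57)]
trigger_pad [([0.5122, 0.024, 0.13], 0.6)]
trigger [([0.511, 0.0297, 0.1323], 0.88)]
punch_top []
burnisher [([0.3979, 0.0183, 0.0237], 0.62)]
creaser [([0.3826, -0.0861, 0.0169], 0.59), ([0.5001, -0.0374, 0.0325], 0.2)]
wax_tin [([0.5602, 0.091, 0.0194], 0.56), ([0.5126, -0.0614, 0.0971], 0.35)]
glue_bottle []
scratch_awl [([0.3129, -0.1823, 0.0096], 0.56)]
black_pliers [([0.3316, 0.2008, 0.0032], 0.67)]
top [[0.01, -0.997, 0.073, 0.347], [-1.0, -0.011, -0.01, -0.076], [0.011, -0.073, -0.997, 1.132], [0.0, 0.0, 0.0, 1.0]]
stamper [([0.5144, -0.0692, 0.0141], 0.84)]
hammer_beam [([0.5143, -0.1366, 0.1075], 0.79)]
handle [([0.5152, -0.14, 0.1036], 0.69)]
trigger_pad [([0.5166, 0.0377, 0.1342], 0.69)]
trigger [([0.5173, 0.0381, 0.1314], 0.76)]
punch_top [([0.3177, -0.1918, 0.0082], 0.64), ([0.5152, 0.0381, 0.1338], 0.45)]
burnisher [([0.4101, 0.0109, 0.0239], 0.61)]
creaser [([0.3955, -0.0937, 0.0218], 0.68)]
wax_tin [([0.3379, 0.1989, 0.0083], 0.26), ([0.5145, -0.1446, 0.0999], 0.18)]
glue_bottle [([0.4528, -0.3511, 0.0897], 0.64)]
scratch_awl [([0.3152, -0.1888, 0.0103], 0.59)]
black_pliers [([0.3384, 0.1977, 0.0081], 0.8)]
```

View pics/scene.png

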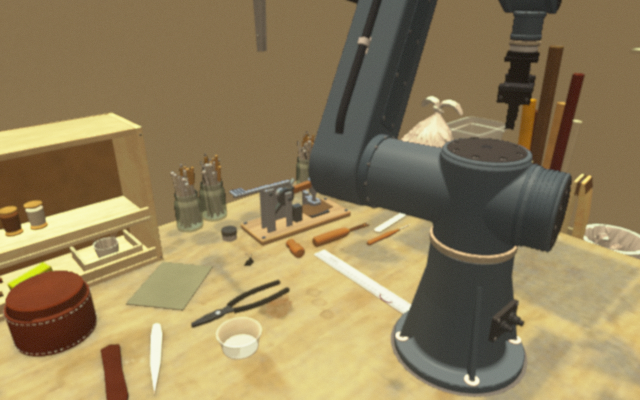

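View pics/top.png

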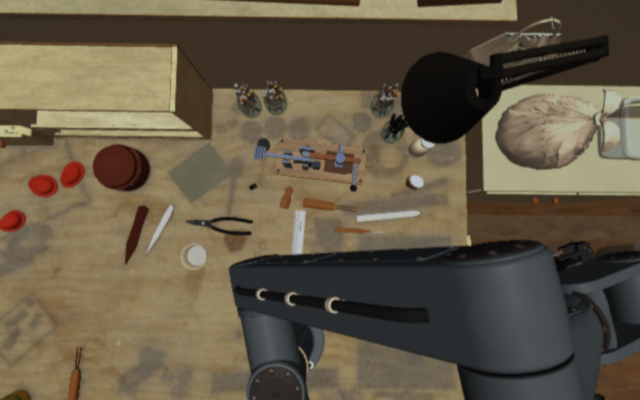

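The scene view shows the stamper at (295,205), its pad to the left. The top view shows it at (310,162): pad at (262,150), handle ball near (353,187), lamp shade at (440,90). I'll enlarge it next.

```bash
python3 - <<'E'
from h import *
z=np.load('top.npz'); im,d,T=z['im'],z['d'],z['T']; K=np.array(bot.camera_model('top')['intrinsics'])
v,u=np.mgrid[:400,:640]; P=np.stack([(u-K[0,2])/K[0,0]*d,(v-K[1,2])/K[1,1]*d,d],-1)@T[:3,:3].T+T[:3,3]
np.save('topP.npy',P)
c=im[120:210,230:390]; cv2.imwrite('pics/topc.png',cv2.resize(c,None,fx=5,fy=5,interpolation=cv2.INTER_CUBIC)[:,:,::-1])
for l,c in [('ball',(353,187)),('pad',(262,150)),('lamp',(440,90)),('headish',(340,157))]:
    print(l,P[c[1],c[0]].round(3))
# projected map: high points near stamper
m=(P[...,2]>.06)&(P[...,0]>.4)&(P[...,0]<.6)&(P[...,1]>-.22)&(P[...,1]<.1)&(d>0)
for y0 in np.arange(-.2,.1,.01):
    q=P[m&(abs(P[...,1]-y0)<.005)]
    if len(q): print(round(y0,2),len(q),q.min(0).round(3),q.max(0).round(3))
q=P[80:130,380:500]; print('lamp z',np.percentile(q[...,2],[5,50,95]).round(3),P[40:140,400:500].reshape(-1,3)[:, :].min(0).round(3))
E
```

```text
ball [ 0.437 -0.179  0.112]
pad [0.531 0.064 0.138]
lamp [ 0.538 -0.257  0.594]
headish [ 0.519 -0.144  0.109]
-0.2 8 [ 0.505 -0.199  0.1  ] [ 0.518 -0.195  0.111]
-0.19 78 [ 0.43  -0.194  0.099] [ 0.518 -0.185  0.113]
-0.18 85 [ 0.427 -0.185  0.092] [ 0.517 -0.177  0.112]
-0.17 34 [ 0.43  -0.175  0.098] [ 0.521 -0.166  0.11 ]
-0.16 19 [ 0.508 -0.164  0.088] [ 0.52  -0.155  0.109]
-0.15 46 [ 0.503 -0.155  0.06 ] [ 0.565 -0.145  0.111]
-0.14 43 [ 0.503 -0.144  0.078] [ 0.531 -0.136  0.112]
-0.13 24 [ 0.509 -0.134  0.087] [ 0.526 -0.125  0.111]
-0.12 18 [ 0.512 -0.123  0.094] [ 0.526 -0.117  0.107]
-0.11 23 [ 0.513 -0.115  0.089] [ 0.526 -0.106  0.108]
-0.1 21 [ 0.515 -0.103  0.096] [ 0.528 -0.095  0.106]
-0.09 22 [ 0.5   -0.095  0.06 ] [ 0.529 -0.087  0.104]
-0.08 36 [ 0.498 -0.085  0.06 ] [ 0.532 -0.076  0.105]
-0.07 56 [ 0.502 -0.073  0.061] [ 0.543 -0.065  0.131]
-0.06 66 [ 0.503 -0.065  0.072] [ 0.551 -0.056  0.132]
-0.05 89 [ 0.49  -0.055  0.068] [ 0.552 -0.045  0.132]
-0.04 64 [ 0.491 -0.045  0.072] [ 0.549 -0.035  0.132]
-0.03 37 [ 0.507 -0.035  0.067] [ 0.549 -0.025  0.132]
-0.02 24 [ 0.508 -0.023  0.064] [ 0.517 -0.016  0.133]
-0.01 44 [ 0.498 -0.015  0.06 ] [ 0.532 -0.005  0.133]
0.0 61 [ 0.497 -0.004  0.062] [0.535 0.005 0.131]
0.01 36 [0.5   0.005 0.074] [0.531 0.015 0.133]
0.02 13 [0.513 0.015 0.121] [0.523 0.023 0.132]
0.03 16 [0.514 0.025 0.127] [0.522 0.033 0.131]
0.04 16 [0.515 0.036 0.124] [0.525 0.044 0.133]
0.05 14 [0.517 0.047 0.125] [0.525 0.055 0.131]
0.06 46 [0.507 0.055 0.125] [0.539 0.065 0.139]
0.07 45 [0.507 0.065 0.132] [0.539 0.075 0.139]
0.08 46 [0.507 0.075 0.129] [0.543 0.084 0.139]
0.09 14 [0.51  0.085 0.131] [0.537 0.089 0.138]
lamp z [-0.111  0.565  0.622] [ 0.347 -0.692 -0.267]
```

View pics/topc.png

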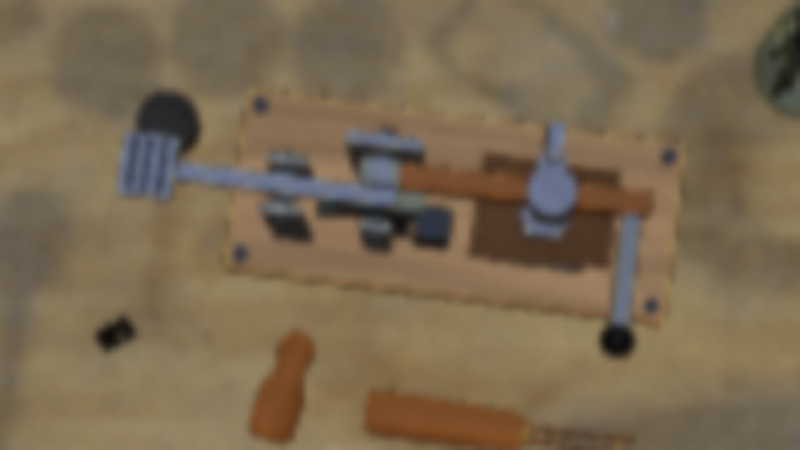

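The crop shows the beam at (400-650,190), rod from (628,215) to the ball at (617,340), pad at (150,165), wax tin behind the pad. Handle is near (0.473,-0.185,0.10), yaw about 6°. The lamp shade hangs nearby, so I'm checking its clearance.

```bash
python3 - <<'E'
from h import *
z=np.load('scene.npz'); im,d,T=z['im'],z['d'],z['T']; K=np.array(bot.camera_model('scene')['intrinsics'])
v,u=np.mgrid[:400,:640]; P=np.stack([(u-K[0,2])/K[0,0]*d,(v-K[1,2])/K[1,1]*d,d],-1)@T[:3,:3].T+T[:3,3]
print('px260', P[45:50,255:266:5].round(3).tolist())
for p in [(513,120),(517,70),(528,40),(530,5)]: print(p,P[p[1],p[0]].round(3))
Q=np.load('topP.npy'); m=(Q[...,2]>.3)&(Q[...,0]>.35)&(Q[...,0]<.8)&(Q[...,1]>-.45)
q=Q[m]; print(len(q))
for zz in np.arange(.3,.95,.04):
    s=q[abs(q[:,2]-zz)<.02]
    if len(s): print(round(zz,2),len(s),s.min(0).round(3),s.max(0).round(3))
E
```

```text
px260 [[[0.826, -0.206, 0.397], [0.826, -0.223, 0.396], [0.829, -0.243, 0.394]], [[0.829, -0.208, 0.394], [0.83, -0.226, 0.393], [0.831, -0.244, 0.391]], [[0.831, -0.21, 0.391], [0.827, -0.224, 0.39], [0.825, -0.24, 0.389]], [[0.829, -0.208, 0.389], [0.825, -0.222, 0.388], [0.827, -0.241, 0.386]], [[0.826, -0.206, 0.386], [0.826, -0.223, 0.385], [0.833, -0.245, 0.383]]]
(513, 120) [ 0.213 -0.531  0.244]
(517, 70) [ 0.224 -0.532  0.363]
(528, 40) [ 0.218 -0.549  0.43 ]
(530, 5) [ 0.226 -0.546  0.505]
26068
0.3 6268 [0.585 0.237 0.3  ] [0.739 0.632 0.305]
0.5 172 [ 0.477 -0.352  0.499] [ 0.572 -0.238  0.52 ]
0.54 3328 [ 0.48 -0.45  0.52] [0.66 0.42 0.56]
0.58 13334 [ 0.49 -0.45  0.56] [0.692 0.414 0.6  ]
0.62 2965 [ 0.499 -0.381  0.6  ] [ 0.668 -0.105  0.64 ]
0.66 1 [ 0.539 -0.296  0.64 ] [ 0.539 -0.296  0.64 ]
```

```bash
python3 - <<'E'
from h import *
Q=np.load('topP.npy')
for v in range(40,160,12):
    r=Q[v]; u=[i for i in range(370,520) if r[i,2]>.3]
    if u: print(v,u[0],r[u[0]].round(3),u[-1],r[u[-1]].round(3))
z=np.load('scene.npz'); T=np.linalg.inv(z['T']); K=np.array(bot.camera_model('scene')['intrinsics'])
for p in [(.48,-.26,.5),(.54,-.19,.54),(.66,-.25,.56)]:
    c=(T@np.r_[p,1])[:3]; print(p,(K@c/c[2])[:2].round())
E
```

```text
52 437 [ 0.622 -0.273  0.534] 519 [ 0.59  -0.366  0.607]
64 414 [ 0.599 -0.233  0.54 ] 502 [ 0.563 -0.331  0.628]
76 406 [ 0.579 -0.22   0.54 ] 514 [ 0.556 -0.359  0.605]
88 401 [ 0.561 -0.213  0.536] 501 [ 0.535 -0.337  0.612]
100 401 [ 0.541 -0.213  0.535] 498 [ 0.518 -0.332  0.611]
112 403 [ 0.523 -0.217  0.532] 506 [ 0.347 -0.076  1.132]
124 407 [ 0.505 -0.226  0.523] 475 [ 0.501 -0.328  0.544]
136 419 [ 0.487 -0.246  0.518] 462 [ 0.491 -0.323  0.505]
(0.48, -0.26, 0.5) [361.   8.]
(0.54, -0.19, 0.54) [320. -11.]
(0.66, -0.25, 0.56) [305. -20.]
```

move_arm:
  increments:
    - {"xyz":[27,-29,0]}
    - {"xyz":[27,-29,0]}
    - {"xyz":[27,-29,0]}
    - {"xyz":[27,-29,0]}
    - {"xyz":[27,-29,0],"grip":60}

```text
schema error: expected keys xyz, roll, grip
```

move_arm:
  increments:
    - {"xyz":[27,-29,0]}
    - {"xyz":[27,-29,0]}
    - {"xyz":[27,-29,0]}
    - {"xyz":[27,-29,0]}
    - {"xyz":[27,-29,0]}

```text
schema error: expected keys xyz, roll, grip
```

move_arm:
  increments:
    - {"xyz":[0,0,0],"roll":0.124}
    - {"xyz":[0,0,0],"roll":0.124}
    - {"xyz":[0,0,0],"roll":0.124}
    - {"xyz":[0,0,0],"roll":0.12}
    - {"xyz":[0,0,0]}

```text
schema error: expected keys xyz, roll, grip
```

```bash
python3 - <<'E'
from h import *
s=bot.read_state(); print({k:np.round(v,3).tolist() for k,v in s.items() if k in('position','tcp_rot','force','opening','time_s','joint_positions')})
T=w2c('wrist'); im,d=bot.capture('wrist'); cv2.imwrite('pics/w1.png',im[:,:,::-1]); np.savez('w1.npz',im=im,d=d,T=T)
for l in ['hammer_beam','handle','trigger_pad','stamper']: print(l,spot(l,'wrist',T))
E
```

```text
{'time_s': 1.3, 'joint_positions': [-77.724, 30.223, 82.088, -0.001, 67.689, -10.227], 'position': [0.239, -0.577, 0.223], 'tcp_rot': [[0.924, 0.383, -0.0], [0.383, -0.924, -0.0], [-0.0, -0.0, -1.0]], 'force': [-0.629, -0.488, -0.773], 'opening': 1.001}
hammer_beam []
handle []
trigger_pad []
stamper []
```

View pics/w1.png

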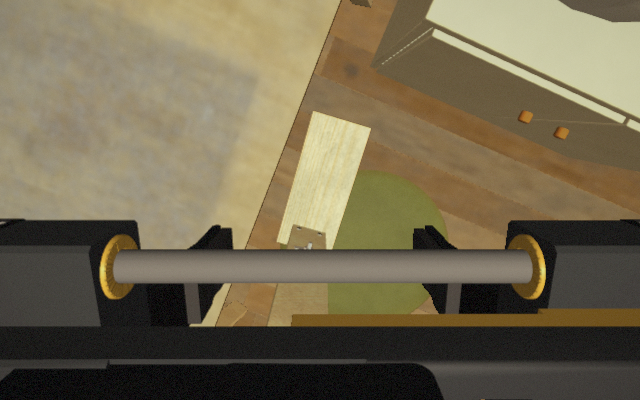

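The moves were refused because each row must have all three keys. The wrist picture therefore only shows the bench edge at (290,150) beside the start pose. I'll repeat the moves with full rows.

move_arm:
  increments:
    - {"xyz":[27,-29,0],"roll":0,"grip":60}
    - {"xyz":[27,-29,0],"roll":0,"grip":60}
    - {"xyz":[27,-29,0],"roll":0,"grip":60}
    - {"xyz":[27,-29,0],"roll":0,"grip":60}
    - {"xyz":[27,-29,0],"roll":0,"grip":60}

```text
time_s: 1.97
position: [0.3088, -0.3901, 0.2226]
tcp_rot: [[0.924, 0.382, 0.0], [0.382, -0.924, -0.0], [0.0, 0.0, -1.0]]
force: [1.3, -1.4, 0.3]
opening: 0.709
grasp_force: 0.0
```

move_arm:
  increments:
    - {"xyz":[27,-29,0],"roll":0,"grip":60}
    - {"xyz":[27,-29,0],"roll":0,"grip":60}
    - {"xyz":[27,-29,0],"roll":0,"grip":60}
    - {"xyz":[27,-29,0],"roll":0,"grip":60}
    - {"xyz":[27,-29,0],"roll":0,"grip":60}

```text
time_s: 2.38
position: [0.3781, -0.2045, 0.2229]
tcp_rot: [[0.924, 0.382, 0.001], [0.382, -0.924, -0.001], [0.0, 0.001, -1.0]]
force: [0.5, -0.6, -0.2]
opening: 0.599
grasp_force: 0.0
```

move_arm:
  increments:
    - {"xyz":[0,0,0],"roll":0.124,"grip":60}
    - {"xyz":[0,0,0],"roll":0.124,"grip":60}
    - {"xyz":[0,0,0],"roll":0.124,"grip":60}
    - {"xyz":[0,0,0],"roll":0.12,"grip":60}
    - {"xyz":[0,0,0],"roll":0,"grip":60}

```text
time_s: 2.8
position: [0.378, -0.206, 0.2228]
tcp_rot: [[0.995, -0.1, 0.001], [-0.1, -0.995, -0.0], [0.001, 0.0, -1.0]]
force: [-0.3, 0.5, 1.0]
opening: 0.6
grasp_force: 0.0
```

```bash
python3 - <<'E'
from h import *
s=bot.read_state(); print({k:np.round(v,3).tolist() for k,v in s.items() if k in('position','tcp_rot','force','opening','time_s','joint_positions')})
T=w2c('wrist'); im,d=bot.capture('wrist'); cv2.imwrite('pics/w2.png',im[:,:,::-1]); np.savez('w2.npz',im=im,d=d,T=T)
for l in ['hammer_beam','handle','trigger_pad','stamper']: print(l,spot(l,'wrist',T))
E
```

```text
{'time_s': 2.8, 'joint_positions': [-43.538, 15.221, 108.712, 0.001, 56.025, 52.226], 'position': [0.378, -0.206, 0.223], 'tcp_rot': [[0.995, -0.1, 0.001], [-0.1, -0.995, -0.0], [0.001, 0.0, -1.0]], 'force': [-0.339, 0.508, 1.02], 'opening': 0.6}
hammer_beam [([0.5125, -0.1413, 0.1098], 0.63)]
handle [([0.5117, -0.1435, 0.1016], 0.92), ([0.5128, -0.0408, 0.1304], 0.27)]
trigger_pad [([0.511, -0.0387, 0.1271], 0.79)]
stamper [([0.5082, -0.0858, 0.0601], 0.88)]
```

View pics/w2.png

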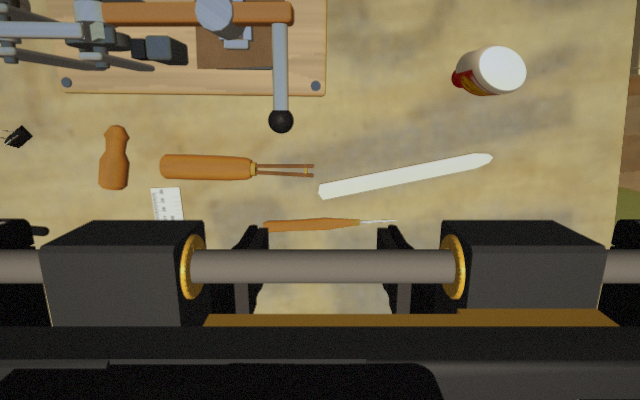

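The wrist view shows the rod at (280,25-108), the ball at (281,121), and plate and beam level, so the roll fits. I'll take the rod and beam positions from the depth.

```bash
python3 - <<'E'
from h import *
z=np.load('w2.npz'); d,T=z['d'],z['T']; K=np.array(bot.camera_model('wrist')['intrinsics'])
v,u=np.mgrid[:400,:640]; P=np.stack([(u-K[0,2])/K[0,0]*d,(v-K[1,2])/K[1,1]*d,d],-1)@T[:3,:3].T+T[:3,3]
for r in [30,50,70,90,105,121]:
    c=[i for i in range(255,310) if P[r,i,2]>.085]; print(r,c[0],c[-1],np.median(P[r,c],0).round(4),P[r,c,2].max().round(4))
for c in [130,160,190,250,270]:
    q=[i for i in range(0,40) if P[i,c,2]>.085]; print('beam',c,q[0],q[-1],P[q,c].mean(0).round(4))
s=bot.read_state(); R=np.array(s['tcp_rot'])
print((R.T@(np.array([.473,-.185,.083])-s['position'])*1000).round(1))
E
```

```text
30 272 287 [ 0.5011 -0.1867  0.1045] 0.106
50 272 287 [ 0.4876 -0.1849  0.1046] 0.106
70 273 287 [ 0.4737 -0.1835  0.104 ] 0.1064
90 273 307 [ 0.4595 -0.1827  0.1047] 0.3847
105 273 288 [ 0.4487 -0.1805  0.1038] 0.1061
121 269 293 [ 0.437  -0.18    0.1078] 0.111
beam 130 2 25 [ 0.5241 -0.0788  0.0993]
beam 160 2 25 [ 0.5214 -0.1013  0.1011]
beam 190 2 25 [ 0.5188 -0.1234  0.1025]
beam 250 1 25 [ 0.514  -0.1671  0.1057]
beam 270 1 25 [ 0.5124 -0.1814  0.1065]
[ 92.8 -30.5 139.6]
```

move_arm:
  increments:
    - {"xyz":[0,-15,36],"roll":0,"grip":60}
    - {"xyz":[0,-16,37],"roll":0,"grip":60}
    - {"xyz":[31,0,0],"roll":0,"grip":60}
    - {"xyz":[31,0,0],"roll":0,"grip":60}
    - {"xyz":[30,0,0],"roll":0,"grip":60}

```text
time_s: 3.47
position: [0.4723, -0.1836, 0.1484]
tcp_rot: [[0.995, -0.098, -0.002], [-0.098, -0.995, 0.002], [-0.003, -0.001, -1.0]]
force: [-0.6, -1.4, -0.0]
opening: 0.598
grasp_force: 0.0
```

move_arm:
  increments:
    - {"xyz":[0,0,0],"roll":0,"grip":60}
    - {"xyz":[0,0,23],"roll":0,"grip":60}
    - {"xyz":[0,0,23],"roll":0,"grip":60}
    - {"xyz":[0,0,22],"roll":0,"grip":60}
    - {"xyz":[0,0,0],"roll":0,"grip":60}

```text
time_s: 3.88
position: [0.4697, -0.183, 0.0784]
tcp_rot: [[0.995, -0.098, -0.007], [-0.098, -0.995, 0.004], [-0.007, -0.004, -1.0]]
force: [-0.9, 0.4, 0.5]
opening: 0.601
grasp_force: 0.0
```

move_arm:
  increments:
    - {"xyz":[0,0,0],"roll":0,"grip":0}
    - {"xyz":[0,0,0],"roll":0,"grip":0}
    - {"xyz":[0,0,0],"roll":0,"grip":0}
    - {"xyz":[0,0,0],"roll":0,"grip":0}
    - {"xyz":[0,0,0],"roll":0,"grip":0}

```text
time_s: 4.3
position: [0.4729, -0.1848, 0.0827]
tcp_rot: [[0.995, -0.099, 0.002], [-0.099, -0.995, -0.001], [0.002, 0.001, -1.0]]
force: [-0.3, -0.6, -0.4]
opening: 0.31
grasp_force: 0.0
```

move_arm:
  increments:
    - {"xyz":[0,0,0],"roll":0,"grip":0}
    - {"xyz":[0,0,0],"roll":0,"grip":0}
    - {"xyz":[0,0,0],"roll":0,"grip":0}
    - {"xyz":[0,0,0],"roll":0,"grip":0}
    - {"xyz":[0,0,0],"roll":0,"grip":0}

```text
time_s: 4.72
position: [0.4726, -0.1835, 0.0818]
tcp_rot: [[0.995, -0.1, 0.001], [-0.1, -0.995, 0.001], [0.0, -0.001, -1.0]]
force: [2.6, 4.7, 2.6]
opening: 0.125
grasp_force: 30.0
```

move_arm:
  increments:
    - {"xyz":[0,-1.0,-8.3],"roll":0,"grip":0}
    - {"xyz":[0,-1.3,-8.3],"roll":0,"grip":0}
    - {"xyz":[0,-1.5,-6.8],"roll":0,"grip":0}
    - {"xyz":[0,-2.0,-6.8],"roll":0,"grip":0}
    - {"xyz":[0,0,0],"roll":0,"grip":0}

```text
time_s: 5.13
position: [0.4731, -0.1783, 0.1125]
tcp_rot: [[0.995, -0.099, 0.001], [-0.099, -0.995, -0.0], [0.001, 0.0, -1.0]]
force: [4.1, 2.4, -9.1]
opening: 0.125
grasp_force: 30.0
```

move_arm:
  increments:
    - {"xyz":[0,-2.3,-6.6],"roll":0,"grip":0}
    - {"xyz":[0,-2.5,-6.5],"roll":0,"grip":0}
    - {"xyz":[0,-2.8,-6.4],"roll":0,"grip":0}
    - {"xyz":[0,-3.2,-6.2],"roll":0,"grip":0}
    - {"xyz":[0,0,0],"roll":0,"grip":0}

```text
time_s: 5.55
position: [0.4743, -0.1681, 0.1388]
tcp_rot: [[0.995, -0.098, 0.001], [-0.098, -0.995, -0.002], [0.001, 0.002, -1.0]]
force: [3.3, -1.9, -8.0]
opening: 0.126
grasp_force: 30.0
```

move_arm:
  increments:
    - {"xyz":[0,-3.5,-6.1],"roll":0,"grip":0}
    - {"xyz":[0,-3.9,-5.8],"roll":0,"grip":0}
    - {"xyz":[0,0,0],"roll":0,"grip":0}
    - {"xyz":[0,0,0],"roll":0,"grip":0}

```text
time_s: 5.88
position: [0.475, -0.1619, 0.1502]
tcp_rot: [[0.995, -0.098, 0.001], [-0.098, -0.995, -0.003], [0.001, 0.003, -1.0]]
force: [2.5, -5.9, -7.0]
opening: 0.125
grasp_force: 30.0
```

move_arm:
  increments:
    - {"xyz":[0,-2.4,-3.4],"roll":0,"grip":0}
    - {"xyz":[0,-2.5,-3.4],"roll":0,"grip":0}
    - {"xyz":[0,-2.6,-3.3],"roll":0,"grip":0}
    - {"xyz":[0,0,0],"roll":0,"grip":0}
    - {"xyz":[0,0,0],"roll":0,"grip":0}

```text
time_s: 6.3
position: [0.4758, -0.1552, 0.1602]
tcp_rot: [[0.995, -0.098, 0.001], [-0.098, -0.995, -0.004], [0.002, 0.004, -1.0]]
force: [0.0, -7.1, -5.6]
opening: 0.126
grasp_force: 30.0
```

move_arm:
  increments:
    - {"xyz":[0,-2.7,-3.2],"roll":0,"grip":0}
    - {"xyz":[0,0,0],"roll":0,"grip":0}
    - {"xyz":[0,0,0],"roll":0,"grip":0}

```text
time_s: 6.55
position: [0.4761, -0.1528, 0.1635]
tcp_rot: [[0.995, -0.098, 0.001], [-0.098, -0.995, -0.005], [0.002, 0.005, -1.0]]
force: [0.4, -7.4, -4.5]
opening: 0.125
grasp_force: 30.0
```

move_arm:
  increments:
    - {"xyz":[0,-2.9,-3.0],"roll":0,"grip":0}
    - {"xyz":[0,0,0],"roll":0,"grip":0}
    - {"xyz":[0,0,0],"roll":0,"grip":0}

```text
time_s: 6.8
position: [0.4764, -0.1503, 0.1666]
tcp_rot: [[0.995, -0.098, 0.001], [-0.098, -0.995, -0.006], [0.002, 0.006, -1.0]]
force: [0.5, -9.0, -4.1]
opening: 0.124
grasp_force: 30.0
```

move_arm:
  increments:
    - {"xyz":[0,-3.0,-2.9],"roll":0,"grip":0}
    - {"xyz":[0,0,0],"roll":0,"grip":0}
    - {"xyz":[0,0,0],"roll":0,"grip":0}

```text
time_s: 7.05
position: [0.4767, -0.1477, 0.1697]
tcp_rot: [[0.995, -0.097, 0.001], [-0.097, -0.995, -0.007], [0.002, 0.006, -1.0]]
force: [-0.0, -8.8, -2.9]
opening: 0.123
grasp_force: 30.0
```

move_arm:
  increments:
    - {"xyz":[0,-3.1,-2.9],"roll":0,"grip":0}
    - {"xyz":[0,0,0],"roll":0,"grip":0}
    - {"xyz":[0,0,0],"roll":0,"grip":0}

```text
time_s: 7.3
position: [0.477, -0.145, 0.1727]
tcp_rot: [[0.995, -0.097, 0.001], [-0.097, -0.995, -0.007], [0.002, 0.007, -1.0]]
force: [-0.1, -10.5, -2.1]
opening: 0.129
grasp_force: 30.0
```

move_arm:
  increments:
    - {"xyz":[0,-3.2,-2.8],"roll":0,"grip":0}
    - {"xyz":[0,0,0],"roll":0,"grip":0}
    - {"xyz":[0,0,0],"roll":0,"grip":0}

```text
time_s: 7.55
position: [0.4774, -0.1422, 0.1758]
tcp_rot: [[0.995, -0.097, 0.002], [-0.097, -0.995, -0.008], [0.002, 0.008, -1.0]]
force: [-1.0, -11.5, -0.9]
opening: 0.125
grasp_force: 30.1
```

move_arm:
  increments:
    - {"xyz":[0,-2.9,-3.0],"roll":0,"grip":0}
    - {"xyz":[0,0,0],"roll":0,"grip":0}
    - {"xyz":[0,0,0],"roll":0,"grip":0}

```text
time_s: 7.8
position: [0.4777, -0.1392, 0.1788]
tcp_rot: [[0.995, -0.097, 0.002], [-0.097, -0.995, -0.008], [0.002, 0.008, -1.0]]
force: [-1.1, -10.3, -1.0]
opening: 0.12
grasp_force: 30.1
```

move_arm:
  increments:
    - {"xyz":[0,-3.1,-2.8],"roll":0,"grip":0}
    - {"xyz":[0,0,0],"roll":0,"grip":0}
    - {"xyz":[0,0,0],"roll":0,"grip":0}

```text
time_s: 8.05
position: [0.4781, -0.1363, 0.1817]
tcp_rot: [[0.995, -0.097, 0.002], [-0.097, -0.995, -0.008], [0.003, 0.008, -1.0]]
force: [-0.5, -11.0, 0.3]
opening: 0.122
grasp_force: 30.1
```

move_arm:
  increments:
    - {"xyz":[0,-3.3,-2.7],"roll":0,"grip":0}
    - {"xyz":[0,0,0],"roll":0,"grip":0}
    - {"xyz":[0,0,0],"roll":0,"grip":0}

```text
time_s: 8.3
position: [0.4784, -0.1332, 0.1844]
tcp_rot: [[0.995, -0.097, 0.002], [-0.097, -0.995, -0.009], [0.003, 0.009, -1.0]]
force: [-0.9, -11.4, -0.1]
opening: 0.127
grasp_force: 30.1
```

move_arm:
  increments:
    - {"xyz":[0,-3.3,-2.6],"roll":0,"grip":0}
    - {"xyz":[0,0,0],"roll":0,"grip":0}
    - {"xyz":[0,0,0],"roll":0,"grip":0}

```text
time_s: 8.55
position: [0.4787, -0.1305, 0.1868]
tcp_rot: [[0.995, -0.097, 0.002], [-0.097, -0.995, -0.01], [0.003, 0.01, -1.0]]
force: [-1.8, -13.9, -3.1]
opening: 0.127
grasp_force: 30.1
```

move_arm:
  increments:
    - {"xyz":[0,3.3,2.6],"roll":0,"grip":0}
    - {"xyz":[0,3.3,2.7],"roll":0,"grip":0}
    - {"xyz":[0,3.1,2.8],"roll":0,"grip":0}
    - {"xyz":[0,0,0],"roll":0,"grip":0}
    - {"xyz":[0,0,0],"roll":0,"grip":0}

```text
time_s: 8.97
position: [0.4777, -0.1389, 0.1794]
tcp_rot: [[0.995, -0.098, 0.002], [-0.098, -0.995, -0.007], [0.002, 0.006, -1.0]]
force: [-1.6, -9.3, 6.5]
opening: 0.129
grasp_force: 30.0
```

The tangential force fell from about 8.5 to 3 N at the same angle, so the catch has the beam. I'll ease off the rest and open.

move_arm:
  increments:
    - {"xyz":[0,1.2,0.4],"roll":0,"grip":0}
    - {"xyz":[0,0,0],"roll":0,"grip":0}
    - {"xyz":[0,0,0],"roll":0,"grip":0}

```text
time_s: 9.22
position: [0.4776, -0.1393, 0.179]
tcp_rot: [[0.995, -0.098, 0.002], [-0.098, -0.995, -0.005], [0.003, 0.005, -1.0]]
force: [-1.4, -6.9, 5.6]
opening: 0.124
grasp_force: 30.0
```

move_arm:
  increments:
    - {"xyz":[0,0,0],"roll":0,"grip":50}
    - {"xyz":[0,0,0],"roll":0,"grip":50}
    - {"xyz":[0,0,0],"roll":0,"grip":50}
    - {"xyz":[0,0,0],"roll":0,"grip":50}
    - {"xyz":[0,0,0],"roll":0,"grip":50}

```text
time_s: 9.63
position: [0.4763, -0.1357, 0.1767]
tcp_rot: [[0.995, -0.099, -0.002], [-0.099, -0.995, 0.001], [-0.002, -0.001, -1.0]]
force: [0.0, -0.5, 0.4]
opening: 0.419
grasp_force: 0.0
```

move_arm:
  increments:
    - {"xyz":[0,0,-20],"roll":0,"grip":50}
    - {"xyz":[0,0,-20],"roll":0,"grip":50}
    - {"xyz":[0,0,-20],"roll":0,"grip":50}
    - {"xyz":[0,0,0],"roll":0,"grip":50}
    - {"xyz":[0,0,0],"roll":0,"grip":50}

```text
time_s: 10.05
position: [0.4773, -0.1363, 0.2375]
tcp_rot: [[0.995, -0.099, 0.001], [-0.099, -0.995, -0.001], [0.001, 0.0, -1.0]]
force: [-0.2, -0.4, -0.3]
opening: 0.498
grasp_force: 0.0
```

```bash
python3 - <<'E'
from h import *
for c in ['top','wrist']:
    T=w2c(c); im,d=bot.capture(c)
    for l in ['handle','trigger_pad','hammer_beam']: print(c,l,spot(l,c,T))
    np.savez(c+'3.npz',im=im,d=d,T=T)
    cv2.imwrite(f'pics/{c}3.png',im[:,:,::-1])
s=bot.read_state(); print(s['time_s'],np.round(s['position'],4),np.round(s['force'],2),np.round(s['joint_positions'],1))
E
```

```text
top handle [([0.5237, 0.0587, 0.1333], 0.56), ([0.4468, -0.1365, 0.1937], 0.54)]
top trigger_pad [([0.516, 0.0583, 0.1371], 0.61)]
top hammer_beam [([0.4407, -0.1398, 0.1974], 0.38)]
wrist handle [([0.5224, -0.1315, 0.1736], 0.85), ([0.5159, 0.0436, 0.1295], 0.32)]
wrist trigger_pad [([0.5162, 0.0441, 0.1255], 0.93)]
wrist hammer_beam [([0.5156, -0.1251, 0.1788], 0.84), ([0.3284, 0.2, 0.0095], 0.28)]
10.45 [ 0.4767 -0.1363  0.2361] [-0.7   0.2   0.28] [-28.9  19.3  99.3   0.   61.5  66.8]
```

View pics/wrist3.png

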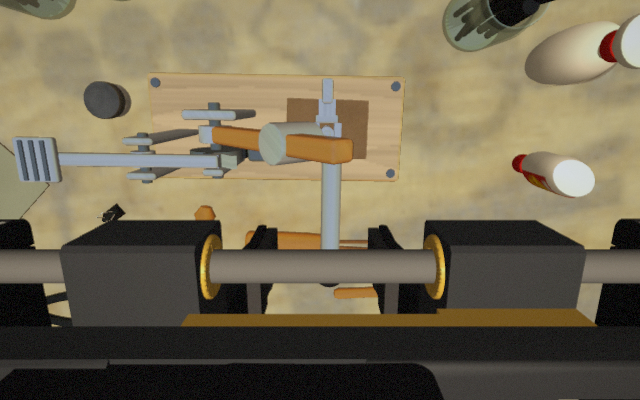

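The wrist view shows the beam standing up by itself and the pad at (38,160). I'll locate the pad from the depth.

```bash
python3 - <<'E'
from h import *
z=np.load('wrist3.npz'); d,T=z['d'],z['T']; K=np.array(bot.camera_model('wrist')['intrinsics'])
v,u=np.mgrid[:400,:640]; P=np.stack([(u-K[0,2])/K[0,0]*d,(v-K[1,2])/K[1,1]*d,d],-1)@T[:3,:3].T+T[:3,3]
q=P[125:190,5:65].reshape(-1,3); q=q[q[:,2]>.11]; q=q[q[:,1]>.05]
print(len(q),q.min(0).round(4),q.max(0).round(4),((q.min(0)+q.max(0))/2).round(4),q.mean(0).round(4))
s=bot.read_state(); R=np.array(s['tcp_rot']); c=(q.min(0)+q.max(0))/2
print((R.T@(c-s['position'])*1000).round(1))
E
```

```text
2032 [0.5069 0.0547 0.1252] [0.5431 0.0905 0.1382] [0.525  0.0726 0.1317] [0.5255 0.0716 0.1345]
[  27.5 -212.6  104.5]
```

move_arm:
  increments:
    - {"xyz":[0,-20,-8],"roll":0,"grip":0}
    - {"xyz":[5,-38,0],"roll":0,"grip":0}
    - {"xyz":[6,-38,0],"roll":0,"grip":0}
    - {"xyz":[6,-38,0],"roll":0,"grip":0}
    - {"xyz":[6,-38,0],"roll":0,"grip":0}

```text
time_s: 10.87
position: [0.5171, 0.0338, 0.2447]
tcp_rot: [[0.995, -0.1, -0.0], [-0.1, -0.995, 0.0], [-0.0, -0.0, -1.0]]
force: [1.0, -0.8, -0.5]
opening: 0.206
grasp_force: 0.0
```

move_arm:
  increments:
    - {"xyz":[5,-40,0],"roll":0,"grip":0}
    - {"xyz":[0,0,35],"roll":0,"grip":0}
    - {"xyz":[0,0,35],"roll":0,"grip":0}
    - {"xyz":[0,0,15],"roll":0,"grip":0}
    - {"xyz":[0,0,0],"roll":0,"grip":0}

```text
time_s: 11.28
position: [0.5227, 0.0724, 0.1559]
tcp_rot: [[0.995, -0.098, -0.009], [-0.098, -0.995, 0.001], [-0.009, 0.0, -1.0]]
force: [-0.6, 0.3, 0.4]
opening: 0.008
grasp_force: 0.0
```

move_arm:
  increments:
    - {"xyz":[0,0,8],"roll":0,"grip":0}
    - {"xyz":[0,0,0],"roll":0,"grip":0}
    - {"xyz":[0,0,0],"roll":0,"grip":0}
    - {"xyz":[0,0,0],"roll":0,"grip":0}

```text
time_s: 11.62
position: [0.5269, 0.0713, 0.153]
tcp_rot: [[0.995, -0.1, 0.003], [-0.1, -0.995, -0.0], [0.003, -0.0, -1.0]]
force: [0.1, -0.4, 0.3]
opening: 0.0
grasp_force: 0.0
```

move_arm:
  increments:
    - {"xyz":[0,0,8],"roll":0,"grip":0}
    - {"xyz":[0,0,8],"roll":0,"grip":0}
    - {"xyz":[0,0,3],"roll":0,"grip":0}
    - {"xyz":[0,0,3],"roll":0,"grip":0}
    - {"xyz":[0,0,0],"roll":0,"grip":0}

```text
time_s: 12.03
position: [0.5261, 0.0716, 0.1294]
tcp_rot: [[0.995, -0.099, 0.0], [-0.099, -0.995, 0.0], [0.0, -0.0, -1.0]]
force: [0.8, 0.6, 1.5]
opening: 0.002
grasp_force: 0.9
```

move_arm:
  increments:
    - {"xyz":[0,0,3],"roll":0,"grip":0}
    - {"xyz":[0,0,2],"roll":0,"grip":0}
    - {"xyz":[0,0,0],"roll":0,"grip":0}
    - {"xyz":[0,0,0],"roll":0,"grip":0}

```text
time_s: 12.37
position: [0.526, 0.0719, 0.1248]
tcp_rot: [[0.995, -0.099, 0.0], [-0.099, -0.995, 0.0], [0.0, -0.0, -1.0]]
force: [1.1, 1.8, 2.4]
opening: 0.006
grasp_force: 1.3
```

```bash
python3 - <<'E'
from h import *
for c in ['top']:
    T=w2c(c); im,d=bot.capture(c); np.savez(c+'4.npz',im=im,d=d,T=T); cv2.imwrite(f'pics/{c}4.png',cv2.resize(im[120:210,230:390],None,fx=5,fy=5)[:,:,::-1])
E
```

```text
(no output)
```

View pics/top4.png

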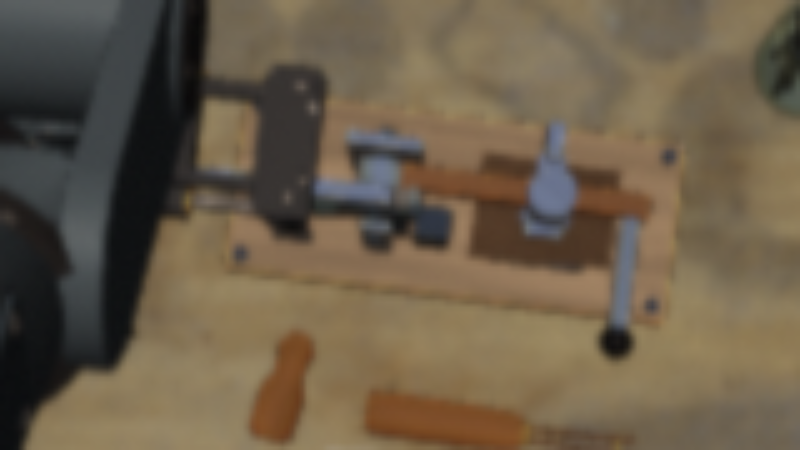

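The hammer has come down, with the beam level at (400-650,190). I'll retreat and check the handle height against its value before the blow.

move_arm:
  increments:
    - {"xyz":[0,0,-25],"roll":0,"grip":0}
    - {"xyz":[0,0,-25],"roll":0,"grip":0}
    - {"xyz":[0,0,-25],"roll":0,"grip":0}
    - {"xyz":[0,0,0],"roll":0,"grip":0}
    - {"xyz":[0,0,0],"roll":0,"grip":0}

```text
time_s: 12.83
position: [0.5263, 0.0713, 0.2009]
tcp_rot: [[0.995, -0.099, 0.002], [-0.099, -0.995, -0.001], [0.002, 0.001, -1.0]]
force: [-0.4, -0.3, 1.1]
opening: 0.004
grasp_force: 0.0
```

```bash
python3 - <<'E'
from h import *
K=np.array(bot.camera_model('top')['intrinsics'])
a=np.load('top.npz'); b=np.load('top4.npz')
# depth growth on beam end, handle, head (previous vs now)
for n,(v0,v1,u0,u1) in {'rod':(165,182,354,356),'beamend':(158,161,350,358),'head':(156,161,338,343),'base':(168,172,300,320)}.items():
    x=(b['d']-a['d'])[v0:v1,u0:u1]; print(n,np.median(x).round(4))
s=bot.read_state(); print(s['time_s'],np.round(s['position'],3),np.round(s['force'],1))
E
```

```text
rod 0.0106
beamend 0.0101
head 0.0061
base -0.0002
12.8333 [0.526 0.071 0.201] [-0.4 -0.3  1.1]
```

```bash
python3 -c "
from rig import bot
print(bot.hand_in())"
```

```text
the job is handed in; nothing more can be done
None
```

I cocked the hammer until the catch held it, let go, and pressed the trigger. The blow lowered the handle 10.6 mm (about 11 mm is fully home), the gripper is clear, and I handed the job in; no verdict came back.

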